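# Lock the quarter-turn stud in the control box cover

## Robot

A 6-joint arm with a two-finger parallel gripper is mounted at the origin on the work surface. World frame = base frame: x ahead of the robot, y to its left, z up, the work surface at z = 0. Lengths are in m, angles in rad, forces in N, time in s.
With the tool pointing down it reaches from about 0.35 to 0.85 m from the base axis. Payload 8.1 kg.
Tool frame: the origin (TCP) lies at the very end of the fingers, on their centre line; the grasp point (between the pads) lies 19 mm behind it; z points along the fingers, y is the direction in which the jaws open and shut (so a half turn about z gives the same grasp; the last joint's range is limited). The gripper opens to 85 mm and grips with 20 to 120 N. Pads are 22 mm wide; open, the fingers measure 114 mm over their backs; the gripper's body (76 mm by 85 mm) begins 54 mm behind the grasp point. The pads swing forward as they close: fully open they stand 13 mm farther back than shut.
Start: joints at [-1.207, 0.13, 1.488, -0, 1.523, -0.085], TCP at [0.26, -0.541, 0.231] pointing down, gripper open.
Joint ranges: [-2.96, 2.96], [-0.89, 2.26], [0.02, 2.5], [-1.34, 4.48], [0, 2.73], [-2.66, 2.66]. Speed limits (rad/s): [2.39, 2.39, 2.79, 3.14, 3.14, 3.14].

## Interface

Orientations are given as [roll, pitch, yaw] about the fixed x, y, z axes, in that order (R = Rz(yaw) Ry(pitch) Rx(roll)).
In Python, from station import arm gives the robot as it stands. The module is installed in compiled form; this text tells all that it offers.
- The arm moves only by the shell command python3 -m jog 'ROWS' [OPENING] [FORCE]. ROWS is JSON, a list of rows, each an object of numbers: "x", "y", "z": the shift along the tool's x, y, z in m; "ax", "ay", "az": the turn, a rotation vector about the tool's x, y, z in rad. A call has exactly 8 rows; each row shifts and turns the commanded pose from where the row before left it, along the tool's axes as they then stand; what a row does not reach is not made up. A row lasts 1/8 s, in which the tool goes at most 62.5 mm and 10.7 degrees, less where a joint would pass 70% of its speed; a pose out of reach is approached as far as the arm can. A call with a gripper value outside its range is refused whole. OPENING is the finger opening in m, from 0 to 0.0854, set as the call begins (- or left out, the last holds). The fingers move at their own pace and stop on an object; FORCE is the grip in N (left out, the last holds). Time passes only in rows, so rows that do not move let the fingers close, or fill a call up. It gives the time, the measured TCP pose, the force and the opening at its end, in the units of the state.
- arm.observe(): the state, without advancing time (a new reading comes with each control period).
- arm.snapshot(name): name is "side" or "top" or "wrist"; returns the picture (480x640x3 uint8, blue, green, red); there is no depth.
- arm.calibration(name): a dict with "fx", "fy", "cx", "cy" (pixels), "extrinsics" (4x4, takes a point from camera to world coordinates). Camera axes: x right, y down, z forward; pixel columns grow to the right and rows downward; lengths in m; the calibration is good to about 2 mm. A picture is of the moment at which its call begins: read the wrist's pose just before it. calibration takes no time and is no camera call; for the wrist camera it gives the pose at the moment of the call.
- arm.close_job(): hands the job in, once; it reports no verdict.
The state is a dict: "time_s": time; "joints": joint angles; "joint_vel": joint speeds; "joint_efforts": joint torques, N m; "ee_pos": TCP position; "orientation": TCP orientation; "wrist_force": force on the tool from outside, world axes, zero at the start; "torque": the same for the moment, N m; "opening": opening from 0.0 (shut) to 1.0 (fully open).
Only numpy, scipy, OpenCV 4.12 (cv2) and the standard library are available. Lean on these libraries where they do the work, as an engineer would, in place of code of your own. Each camera call takes 0.05 s, during which the arm holds its last target. There are 200 camera calls.

## Task

In this road-materials lab, fasten the open end of the control box's cover: lift the blue-winged stud out of the wooden stand, push it fully home into the empty slot with its wing in line with the slot, then give it a quarter turn so that it locks, and let go. Leave the red-winged stud in the stand.

Things in the scene. Friction and masses are not known exactly. Their poses are not given: they have to be found in the camera images.
- blue_stud: Stud to use: loose, 140 g, 55 mm tall, upright. Origin: centre of underside, z up. From 0: foot bar 36 (along x) x 10 x 8 mm high; shank 10 mm wide, 18 at its top; collar 54 mm wide at heights 17-23; blue wing, 44 long (x, parallel to the foot bar), 12 thick (y), at heights 23-55: pinch it across the 12 mm. Home, its collar lies on the cover; it then turns freely both ways, no spring or end stop.
- red_stud: Bystander, to stay in the stand: like the blue stud, with the same origin, axes and sizes, but with a red wing and a square foot 28 x 28 mm, too wide for the slot.
- stand: Fixed wooden block 80 (x) x 200 (y) x 40 mm high on the table; origin: centre of its underside. It has two round holes 44 mm wide at y = +60 and -60 mm. Each stud hangs loosely in one of them by its collar (either may be in either hole, its wing pointing any way), its origin 23 mm above the table.
- slot (a point): Centre of the empty slot, at the top face of the cover (5 mm thick, hollow below) of a fixed grey box 180 x 260 x 60 mm high. The slot is 48 mm long (x) and 22 wide (y), z up; a blue mark beyond each end. A stud fully home has its origin 17 mm below this point and its foot bar 4 mm clear under the cover. 130 mm off, towards -y, a fixed black-winged stud is already locked, wing across.
Mind the look-alikes: they are no part of the job. Leave any green look-alike of the blue_stud alone.

How it is judged:
By the outcome, as a careful person would: the job done as asked, in the order asked, and still so for the second after the job is handed in, with the robot touching nothing.
It also fails if it takes over 40 s, if anything falls off the work surface, if the arm or the gripper's body presses on something with over 40 N, if the wrist force passes 120 N, or if a joint passes its speed limit or range.

## Working session

There is one attempt and no reset: what is moved stays moved. The work goes in short steps, Python scripts to look and compute and a shell command to move; the robot and the scene stay as the last step left them, time stands still between calls to the robot, and variables do not carry over. Pictures are saved under pics/ and viewed, about 8 in all and at most 12, crops included, and the job is handed in when it is done.

```bash
mkdir -p pics; cat > h.py <<'E'
import numpy as np, cv2
from station import arm
def ray(name,u,v,z,c=None):
    c=c or arm.calibration(name); T=np.array(c["extrinsics"])
    d=T[:3,:3]@np.array([(u-c["cx"])/c["fx"],(v-c["cy"])/c["fy"],1.]); o=T[:3,3]
    return o+d*(z-o[2])/d[2]
def proj(name,p):
    c=arm.calibration(name);T=np.array(c["extrinsics"]);q=T[:3,:3].T@(np.array(p)-T[:3,3])
    return [c["fx"]*q[0]/q[2]+c["cx"],c["fy"]*q[1]/q[2]+c["cy"]]
E
python3 - <<'E'
from h import *
s=arm.observe();print(s)
for n in("top","side"):
    cv2.imwrite(f"pics/{n}1.png",arm.snapshot(n));print(n,arm.calibration(n))
E
```

```text
{'time_s': 0.0, 'joints': array([-1.20738914e+00,  1.31191550e-01,  1.48931016e+00, -1.86009259e-05,
        1.52294016e+00, -8.54472647e-02]), 'joint_vel': array([ 0.00011475, -0.00107081,  0.00113636,  0.0008081 , -0.00141117,
        0.00051398]), 'joint_efforts': array([-6.17263186e-05, -5.69409978e+01, -5.00550234e+01, -8.87477739e-06,
        1.52568519e-02, -2.17372428e-05]), 'ee_pos': array([ 0.26015436, -0.54006143,  0.23020929]), 'orientation': array([-3.13974860e+00, -1.39308236e-04,  4.48855225e-01]), 'wrist_force': array([-0.16042597,  0.02896691,  0.3507503 ]), 'torque': array([-0.02194149, -0.04974842, -0.02033218]), 'opening': 1.0012668472936948}
top {'fx': 469.91392354181477, 'fy': 469.91392354181477, 'cx': 316.9336054633524, 'cy': 236.20971039491192, 'extrinsics': array([[-0.00310312, -0.98658321,  0.16322972,  0.4678595 ],
       [-0.99996688,  0.00428951,  0.00691632,  0.14516492],
       [-0.0075237 , -0.16320285, -0.98656385,  0.78547981],
       [ 0.        ,  0.        ,  0.        ,  1.        ]])}
side {'fx': 498.60165917825816, 'fy': 498.60165917825816, 'cx': 319.8983116499196, 'cy': 233.71718539653244, 'extrinsics': array([[-0.92924606, -0.18759902,  0.31828974,  0.32134891],
       [-0.36936834,  0.45237963, -0.81173869,  0.76743044],
       [ 0.00829359, -0.87187114, -0.48966512,  0.47308343],
       [ 0.        ,  0.        ,  0.        ,  1.        ]])}
```

View pics/top1.png

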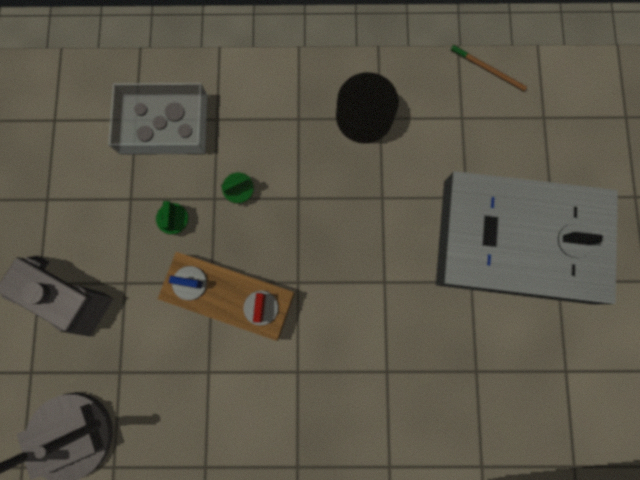

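View pics/side1.png

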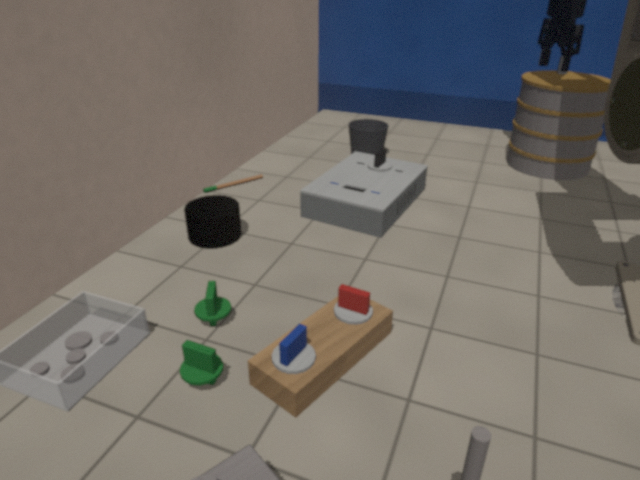

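```bash
python3 - <<'E'
from h import *
def blobs(n,z,im,m,amin):
    N,l,st,ce=cv2.connectedComponentsWithStats(m.astype(np.uint8))
    for i in range(1,N):
        if st[i,4]<amin: continue
        pts=np.argwhere(l==i)[:,::-1].astype(np.float32)
        W=np.array([ray(n,u,v,z)[:2] for u,v in pts],np.float32)
        r=cv2.minAreaRect(W); q=cv2.boxPoints(r); e=q[1]-q[0]; f=q[2]-q[1]; e=e if np.linalg.norm(e)>np.linalg.norm(f) else f
        print(n,st[i,4],ce[i].round(1),"mean",W.mean(0).round(4),"rectc",np.round(r[0],4),"size",np.round(r[1],4),"longdir",np.degrees(np.arctan2(e[1],e[0])).round(1)%180)
for n in("top","side"):
    im=cv2.imread(f"pics/{n}1.png");h=cv2.cvtColor(im,cv2.COLOR_BGR2HSV)
    b=(h[...,0]>105)&(h[...,0]<130)&(h[...,1]>120)
    if n=="side": b[:140]=0
    print("blue z.078");blobs(n,.078,im,b,20)
    print("blue z.06");blobs(n,.06,im,b,4)
    d=h[...,2]<50; mk=np.zeros_like(d)
    if n=="top": mk[205:255,470:510]=1
    else: mk[180:195,340:370]=1
    print("dark z.06");blobs(n,.06,im,d&mk.astype(bool),20)
    if n=="top":
        w=(h[...,1]<70)&(h[...,2]>130);mk=np.zeros_like(d);mk[255:310,160:215]=1
        print("collar .046");blobs(n,.046,im,w&mk.astype(bool),60)
        t=cv2.resize(im[255:345,150:300],None,fx=5,fy=5,interpolation=cv2.INTER_CUBIC)
        cv2.imwrite("pics/crop1.png",cv2.resize(t,(750,450)))
    print("blue wing from mark avg")
E
```

```text
blue z.078
top 191 [184.5 281.5] mean [0.5167 0.3497] rectc [0.517  0.3494] size [0.0459 0.0105] longdir 79.9
blue z.06
top 15 [492.4 201.7] mean [ 0.642  -0.1271] rectc [ 0.6415 -0.1272] size [0.0016 0.0131] longdir 176.4
top 16 [488.5 259.5] mean [ 0.5502 -0.1152] rectc [ 0.5502 -0.1152] size [0.0015 0.011 ] longdir 176.4
top 191 [184.5 281.5] mean [0.518  0.3549] rectc [0.5182 0.3546] size [0.0471 0.0108] longdir 79.9
dark z.06
top 358 [489.9 230.9] mean [ 0.5952 -0.1202] rectc [ 0.5956 -0.1203] size [0.0194 0.0458] longdir 172.5
collar .046
blue wing from mark avg
blue z.078
side 596 [292.4 344.4] mean [0.5109 0.3677] rectc [0.5105 0.3665] size [0.0645 0.0252] longdir 80.3
blue z.06
side 596 [292.4 344.4] mean [0.5195 0.3495] rectc [0.5192 0.3482] size [0.0674 0.0264] longdir 80.3
dark z.06
blue wing from mark avg
```

View pics/crop1.png

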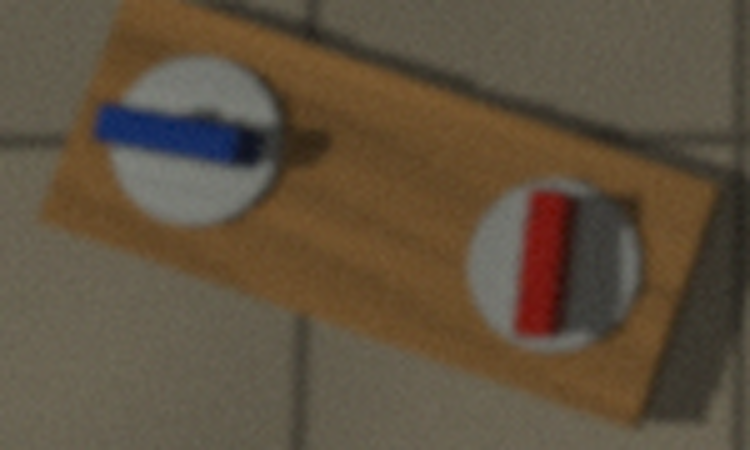

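Candidates in the top view: the blue wing (186,282) in the stand, the red wing (261,307) in the stand, and green look-alikes (237,187) and (172,217). There are also small blue marks at (492,202) and (489,259), which are slot marks. I choose the blue wing; the crop confirms a blue wing on a grey collar in the stand's left hole.

Moving above it first.

```bash
python3 -m jog '[{"x":0.038,"y":-0.043},{"x":0.038,"y":-0.043},{"x":0.038,"y":-0.043},{"x":0.038,"y":-0.043},{"x":0.038,"y":-0.043},{"x":0.038,"y":-0.043},{"x":0.038,"y":-0.043},{"x":0.038,"y":-0.043}]' 0.05 60
python3 -m jog '[{"x":0.038,"y":-0.043},{"x":0.038,"y":-0.043},{"x":0.038,"y":-0.043},{"x":0.038,"y":-0.043},{"x":0.038,"y":-0.043},{"x":0.038,"y":-0.043},{"x":0.038,"y":-0.043},{"x":0.030,"y":-0.035}]'
python3 -m jog '[{"az":-0.158},{"az":-0.158},{"az":-0.158},{"az":-0.158},{"az":-0.158},{"az":-0.158},{"az":0},{"az":0}]'
python3 - <<'E'
from h import *
s=arm.observe();c=arm.calibration("wrist");im=arm.snapshot("wrist");cv2.imwrite("pics/w1.png",im)
print(s["ee_pos"],s["orientation"],c)
print(ray("top",189,283,.046))
h=cv2.cvtColor(im,cv2.COLOR_BGR2HSV)
b=((h[...,0]>105)&(h[...,0]<130)&(h[...,1]>120)).astype(np.uint8)
N,l,st,ce=cv2.connectedComponentsWithStats(b)
for i in range(1,N):
    if st[i,4]<100: continue
    W=np.array([ray("wrist",u,v,.078,c)[:2] for v,u in np.argwhere(l==i)],np.float32)
    print(st[i],cv2.minAreaRect(W),W.mean(0))
E
```

```text
[ 0.26017486 -0.54012023  0.230347  ] [-3.13993544e+00 -1.31133130e-04  4.48821521e-01] {'fx': 371.6313406780992, 'fy': 371.6313406780992, 'cx': 327.7416383664143, 'cy': 239.0824049910968, 'extrinsics': array([[ 0.4342016 , -0.86160114, -0.26289247,  0.32726964],
       [-0.90081514, -0.4156335 , -0.125622  , -0.50733971],
       [-0.00103085,  0.29136279, -0.95661208,  0.37400123],
       [ 0.        ,  0.        ,  0.        ,  1.        ]])}
[0.51650843 0.35175299 0.046     ]invalid input at $[0]: expected keys x, y, z, ax, ay, az
invalid input at $[0]: expected keys x, y, z, ax, ay, az
invalid input at $[0]: expected keys x, y, z, ax, ay, az
```

View pics/w1.png

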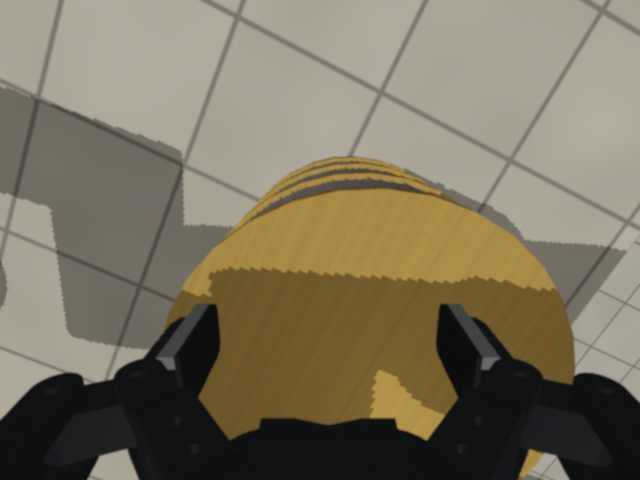

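The wrist view shows only the barrel top under the gripper; the arm hasn't moved, because each row needs all six keys.

```bash
python3 -m jog '[{"x":0.038,"y":-0.043,"z":-0.005,"ax":0,"ay":0,"az":0},{"x":0.038,"y":-0.043,"z":-0.005,"ax":0,"ay":0,"az":0},{"x":0.038,"y":-0.043,"z":0,"ax":0,"ay":0,"az":0},{"x":0.038,"y":-0.043,"z":0,"ax":0,"ay":0,"az":0},{"x":0.038,"y":-0.043,"z":0,"ax":0,"ay":0,"az":0},{"x":0.038,"y":-0.043,"z":0,"ax":0,"ay":0,"az":0},{"x":0.038,"y":-0.043,"z":0,"ax":0,"ay":0,"az":0},{"x":0.038,"y":-0.043,"z":0,"ax":0,"ay":0,"az":0}]' 0.05 60
python3 -m jog '[{"x":0.038,"y":-0.043,"z":0,"ax":0,"ay":0,"az":0},{"x":0.038,"y":-0.043,"z":0,"ax":0,"ay":0,"az":0},{"x":0.038,"y":-0.043,"z":0,"ax":0,"ay":0,"az":0},{"x":0.038,"y":-0.043,"z":0,"ax":0,"ay":0,"az":0},{"x":0.038,"y":-0.043,"z":0,"ax":0,"ay":0,"az":0},{"x":0.038,"y":-0.043,"z":0,"ax":0,"ay":0,"az":0},{"x":0.038,"y":-0.043,"z":0,"ax":0,"ay":0,"az":0},{"x":0.030,"y":-0.035,"z":0,"ax":0,"ay":0,"az":0}]'
python3 -m jog '[{"x":0,"y":0,"z":0,"ax":0,"ay":0,"az":-0.158},{"x":0,"y":0,"z":0,"ax":0,"ay":0,"az":-0.158},{"x":0,"y":0,"z":0,"ax":0,"ay":0,"az":-0.158},{"x":0,"y":0,"z":0,"ax":0,"ay":0,"az":-0.158},{"x":0,"y":0,"z":0,"ax":0,"ay":0,"az":-0.158},{"x":0,"y":0,"z":0,"ax":0,"ay":0,"az":-0.158},{"x":0,"y":0,"z":0,"ax":0,"ay":0,"az":0},{"x":0,"y":0,"z":0,"ax":0,"ay":0,"az":0}]'
cat > look.py <<'E'
from h import *
import sys
s=arm.observe();c=arm.calibration("wrist");im=arm.snapshot("wrist");cv2.imwrite(f"pics/{sys.argv[1]}.png",im)
print(s["time_s"],s["ee_pos"],s["orientation"])
h=cv2.cvtColor(im,cv2.COLOR_BGR2HSV)
b=((h[...,0]>105)&(h[...,0]<130)&(h[...,1]>110)).astype(np.uint8)
N,l,st,ce=cv2.connectedComponentsWithStats(b)
for i in range(1,N):
    if st[i,4]<20: continue
    W=np.array([ray("wrist",u,v,float(sys.argv[2]),c)[:2] for v,u in np.argwhere(l==i)],np.float32)
    r=cv2.minAreaRect(W);q=cv2.boxPoints(r);e=max(q[1]-q[0],q[2]-q[1],key=np.linalg.norm)
    print(st[i],np.round(r[0],4),np.round(r[1],4),"dir",np.degrees(np.arctan2(e[1],e[0]))%180,W.mean(0))
E
python3 look.py w2 .078
```

```text
time_s: 1.15
ee_pos: [0.385, -0.097, 0.2413]
orientation: [3.141, -0.0, 0.448]
wrist_force: [1.1, 0.2, 0.5]
opening: 0.587
time_s: 2.15
ee_pos: [0.5059, 0.3346, 0.2407]
orientation: [3.142, 0.001, 0.45]
wrist_force: [0.6, 0.3, -0.0]
opening: 0.586
time_s: 3.15
ee_pos: [0.5058, 0.3323, 0.2411]
orientation: [-3.141, 0.0, 1.393]
wrist_force: [-0.4, -0.0, -0.2]
opening: 0.587
3.15 [0.50577662 0.33233758 0.24107346] [-3.14125286e+00  2.74665291e-04  1.39326724e+00]
[331 164  14  55 701] [0.5177 0.3532] [0.0451 0.0107] dir 79.9958 [0.5174187  0.35339844]
```

View pics/w2.png

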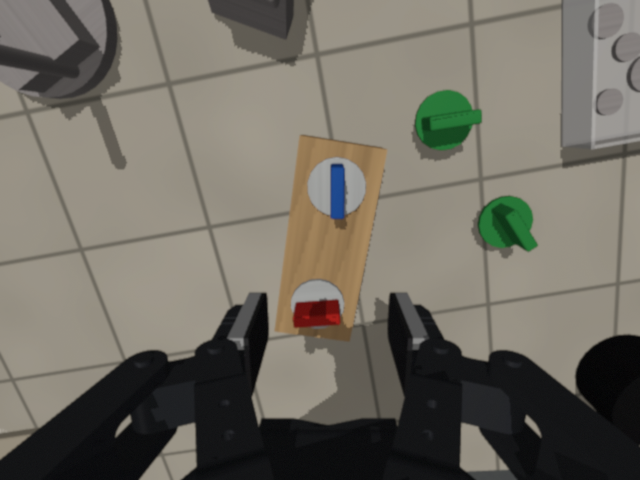

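The wrist view shows the blue wing at (338,191), the red wing at (317,313), and green ones at (448,122) and (513,225). The blue wing is at (0.517, 0.352) with direction 80°, in agreement with the top view. I'll descend and grip.

```bash
python3 -m jog '[{"x":0.007,"y":0.004,"z":0.03,"ax":0,"ay":0,"az":0},{"x":0.007,"y":0.004,"z":0.03,"ax":0,"ay":0,"az":0},{"x":0.0055,"y":0,"z":0.03,"ax":0,"ay":0,"az":0},{"x":0,"y":0,"z":0.03,"ax":0,"ay":0,"az":0},{"x":0,"y":0,"z":0.03,"ax":0,"ay":0,"az":0},{"x":0,"y":0,"z":0.02,"ax":0,"ay":0,"az":0},{"x":0,"y":0,"z":0.012,"ax":0,"ay":0,"az":0},{"x":0,"y":0,"z":0.007,"ax":0,"ay":0,"az":0}]'
python3 -m jog '[{"x":0,"y":0,"z":0,"ax":0,"ay":0,"az":0},{"x":0,"y":0,"z":0,"ax":0,"ay":0,"az":0},{"x":0,"y":0,"z":0,"ax":0,"ay":0,"az":0},{"x":0,"y":0,"z":0,"ax":0,"ay":0,"az":0},{"x":0,"y":0,"z":0,"ax":0,"ay":0,"az":0},{"x":0,"y":0,"z":0,"ax":0,"ay":0,"az":0},{"x":0,"y":0,"z":0,"ax":0,"ay":0,"az":0},{"x":0,"y":0,"z":0,"ax":0,"ay":0,"az":0}]' 0 60
```

```text
time_s: 4.2
ee_pos: [0.5174, 0.3503, 0.0522]
orientation: [3.141, -0.0, 1.396]
wrist_force: [0.2, 0.4, 0.2]
opening: 0.586
time_s: 5.2
ee_pos: [0.518, 0.3507, 0.0536]
orientation: [3.14, -0.001, 1.397]
wrist_force: [-0.5, 0.7, 6.3]
opening: 0.129
```

```bash
python3 -m jog '[{"x":0,"y":0,"z":-0.01,"ax":0,"ay":0,"az":0},{"x":0,"y":0,"z":-0.02,"ax":0,"ay":0,"az":0},{"x":0,"y":0,"z":-0.02,"ax":0,"ay":0,"az":0},{"x":0,"y":0,"z":-0.03,"ax":0,"ay":0,"az":0},{"x":0,"y":0,"z":-0.03,"ax":0,"ay":0,"az":0},{"x":0,"y":0,"z":-0.02,"ax":0,"ay":0,"az":0},{"x":0,"y":0,"z":0,"ax":0,"ay":0,"az":0},{"x":0,"y":0,"z":0,"ax":0,"ay":0,"az":0}]'
python3 look.py w3 .19
```

```text
time_s: 6.2
ee_pos: [0.5166, 0.3499, 0.1811]
orientation: [-3.14, 0.001, 1.397]
wrist_force: [-0.4, 0.8, -3.2]
opening: 0.128
6.2 [0.51658277 0.34992851 0.18111345] [-3.14031898e+00  1.03283863e-03  1.39680675e+00]
[ 310  255   36  132 4185] [0.5161 0.3476] [0.0599 0.0141] dir 80.08413 [0.51628137 0.34833142]
```

View pics/w3.png

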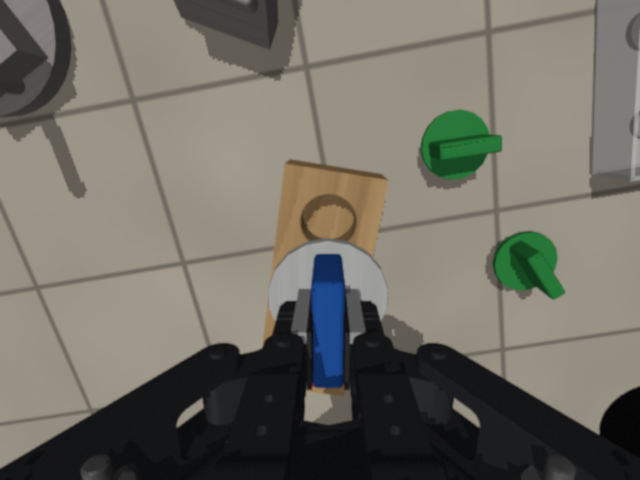

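The blue stud is held upright with its wing along the fingers; wing end edge at about (328,275), other end at about (328,386), and the hole behind is empty. Now its offset in the hand, and the route to the slot.

```bash
python3 - <<'E'
from h import *
s=arm.observe();p=s["ee_pos"];y=s["orientation"][2];ex=np.array([np.cos(y),np.sin(y)]);ey=np.array([np.sin(y),-np.cos(y)])
zt=p[2]+.0244
for u,v,z in((328,276,zt),(328,386,zt),(328,254,zt-.032),(328,240,zt-.032)):
    r=ray("wrist",u,v,z)[:2]-p[:2];print(v,(r@ex).round(4),(r@ey).round(4))
im=cv2.imread("pics/w3.png");print([tuple(im[v,328]) for v in range(248,292,3)],[tuple(im[v,328]) for v in range(376,394,2)])
t=np.array([.5958,-.1208]);y2=np.radians(-7.4)
d=t-p[:2];print("world d",d,"tool after yaw change: x",d@[np.cos(y2),np.sin(y2)],"y",d@[np.sin(y2),-np.cos(y2)],"az",y-y2)
E
```

```text
276 0.0254 0.0001
386 -0.02 0.0001
254 0.0222 0.0001
240 0.0285 0.0001
[(np.uint8(158), np.uint8(160), np.uint8(159)), (np.uint8(157), np.uint8(160), np.uint8(158)), (np.uint8(101), np.uint8(77), np.uint8(69)), (np.uint8(87), np.uint8(41), np.uint8(15)), (np.uint8(87), np.uint8(41), np.uint8(16)), (np.uint8(88), np.uint8(41), np.uint8(15)), (np.uint8(88), np.uint8(42), np.uint8(15)), (np.uint8(88), np.uint8(43), np.uint8(16)), (np.uint8(88), np.uint8(43), np.uint8(16)), (np.uint8(89), np.uint8(42), np.uint8(16)), (np.uint8(90), np.uint8(43), np.uint8(16)), (np.uint8(101), np.uint8(49), np.uint8(20)), (np.uint8(134), np.uint8(67), np.uint8(27)), (np.uint8(142), np.uint8(72), np.uint8(29)), (np.uint8(143), np.uint8(74), np.uint8(29))] [(np.uint8(123), np.uint8(61), np.uint8(24)), (np.uint8(90), np.uint8(43), np.uint8(16)), (np.uint8(89), np.uint8(43), np.uint8(16)), (np.uint8(89), np.uint8(42), np.uint8(14)), (np.uint8(89), np.uint8(42), np.uint8(15)), (np.uint8(87), np.uint8(44), np.uint8(25)), (np.uint8(64), np.uint8(66), np.uint8(77)), (np.uint8(53), np.uint8(77), np.uint8(98)), (np.uint8(56), np.uint8(80), np.uint8(100))]
world d [ 0.07949886 -0.47056073] tool after yaw change: x 0.1394428800963291 y 0.45640239805682603 az 1.5259679768456103
```

```bash
python3 -m jog '[{"x":0,"y":0,"z":0,"ax":0,"ay":0,"az":0.18},{"x":0,"y":0,"z":0,"ax":0,"ay":0,"az":0.18},{"x":0,"y":0,"z":0,"ax":0,"ay":0,"az":0.18},{"x":0,"y":0,"z":0,"ax":0,"ay":0,"az":0.18},{"x":0,"y":0,"z":0,"ax":0,"ay":0,"az":0.18},{"x":0,"y":0,"z":0,"ax":0,"ay":0,"az":0.18},{"x":0,"y":0,"z":0,"ax":0,"ay":0,"az":0.18},{"x":0,"y":0,"z":0,"ax":0,"ay":0,"az":0.18}]'
python3 -m jog '[{"x":0,"y":0,"z":0,"ax":0,"ay":0,"az":0.086},{"x":0.015,"y":0.04,"z":0,"ax":0,"ay":0,"az":0},{"x":0.015,"y":0.045,"z":0,"ax":0,"ay":0,"az":0},{"x":0.015,"y":0.045,"z":0,"ax":0,"ay":0,"az":0},{"x":0.015,"y":0.045,"z":0,"ax":0,"ay":0,"az":0},{"x":0.015,"y":0.045,"z":0,"ax":0,"ay":0,"az":0},{"x":0.015,"y":0.045,"z":0,"ax":0,"ay":0,"az":0},{"x":0.015,"y":0.045,"z":0,"ax":0,"ay":0,"az":0}]'
python3 -m jog '[{"x":0.015,"y":0.045,"z":0,"ax":0,"ay":0,"az":0},{"x":0.018,"y":0.045,"z":0,"ax":0,"ay":0,"az":0},{"x":0,"y":0.036,"z":0,"ax":0,"ay":0,"az":0},{"x":0,"y":0.02,"z":0,"ax":0,"ay":0,"az":0},{"x":0,"y":0,"z":0,"ax":0,"ay":0,"az":0},{"x":0,"y":0,"z":0,"ax":0,"ay":0,"az":0},{"x":0,"y":0,"z":0,"ax":0,"ay":0,"az":0},{"x":0,"y":0,"z":0,"ax":0,"ay":0,"az":0}]'
python3 look.py w4 .06
```

```text
time_s: 7.25
ee_pos: [0.5163, 0.3497, 0.1802]
orientation: [3.14, 0.003, -0.049]
wrist_force: [0.1, 0.4, -1.3]
opening: 0.127
time_s: 8.25
ee_pos: [0.5805, 0.0278, 0.1805]
orientation: [3.141, 0.003, -0.129]
wrist_force: [0.6, -0.2, -1.9]
opening: 0.126
time_s: 9.25
ee_pos: [0.5954, -0.1188, 0.1823]
orientation: [-3.142, -0.0, -0.128]
wrist_force: [-0.2, 0.2, -1.7]
opening: 0.127
9.25 [ 0.59538468 -0.11884863  0.18234339] [-3.14152622e+00 -9.21828759e-05 -1.27945679e-01]
[330 155   6  25 130] [ 0.6411 -0.1275] [0.0035 0.0167] dir 172.79231 [ 0.6415105  -0.12727553]
[ 310  255   36  133 4255] [ 0.5173 -0.108 ] [0.0278 0.119 ] dir 172.72913 [ 0.5191255  -0.10845017]
```

View pics/w4.png

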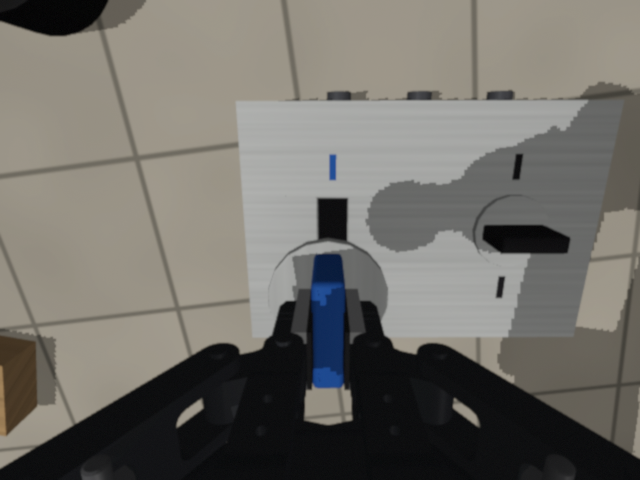

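The mark at (333,167) and the slot's far edge at about (333,198) are visible; the slot axis lines up with the wing. Computing the remaining offset from these.

```bash
python3 - <<'E'
from h import *
im=cv2.imread("pics/w4.png");g=im.max(2)
d=(g<60).astype(np.uint8);d[:190]=0;d[236:]=0;d[:,:300]=0;d[:,365:]=0
ys,xs=np.nonzero(d);print(xs.min(),xs.max(),ys.min())
v0=ys.min()-.5;uc=xs[(ys>200)&(ys<225)].mean()
y=arm.observe()["orientation"][2];p=arm.observe()["ee_pos"]
sa=np.radians(-7.3);e=np.array([np.cos(sa),np.sin(sa)])
f=ray("wrist",xs[ys<204].mean(),v0,.06)[:2];c=f-.024*e
m=.5*(ray("wrist",332.5,167,.06)[:2]+np.array([.5502,-.1152]))
for n,t in(("edge",c),("marks",m),("top",np.array([.5958,-.1208]))):
    r=t-p[:2];print(n,t,"tool x,y",r@[np.cos(y),np.sin(y)],r@[np.sin(y),-np.cos(y)])
print(np.degrees(y),ray("wrist",319,215,.06)[:2]-ray("wrist",347,215,.06)[:2])
E
```

```text
318 346 199
edge [ 0.59511026 -0.12148637] tool x,y 5.150272384079329e-05 0.0024995971532535653
marks [ 0.59570665 -0.12144055] tool x,y 0.0006371502778966788 0.0023779264790732757
top [ 0.5958 -0.1208] tool x,y 0.0006478589720299223 0.0017306980462060625
-7.343565874799544 [0.0026201  0.02037916]
```

```bash
python3 -m jog '[{"x":-0.001,"y":0.0022,"z":0.01,"ax":0,"ay":0,"az":0},{"x":0,"y":0,"z":0.02,"ax":0,"ay":0,"az":0},{"x":0,"y":0,"z":0.02,"ax":0,"ay":0,"az":0},{"x":0,"y":0,"z":0.02,"ax":0,"ay":0,"az":0},{"x":0,"y":0,"z":0.01,"ax":0,"ay":0,"az":0},{"x":0,"y":0,"z":0.008,"ax":0,"ay":0,"az":0},{"x":0,"y":0,"z":0.007,"ax":0,"ay":0,"az":0},{"x":0,"y":0,"z":0,"ax":0,"ay":0,"az":0}]'
python3 -m jog '[{"x":0,"y":0,"z":0.003,"ax":0,"ay":0,"az":0},{"x":0,"y":0,"z":0.003,"ax":0,"ay":0,"az":0},{"x":0,"y":0,"z":0.003,"ax":0,"ay":0,"az":0},{"x":0,"y":0,"z":0.002,"ax":0,"ay":0,"az":0},{"x":0,"y":0,"z":0.001,"ax":0,"ay":0,"az":0},{"x":0,"y":0,"z":0.001,"ax":0,"ay":0,"az":0},{"x":0,"y":0,"z":0,"ax":0,"ay":0,"az":0},{"x":0,"y":0,"z":0,"ax":0,"ay":0,"az":0}]'
```

```text
time_s: 10.3
ee_pos: [0.5939, -0.1218, 0.087]
orientation: [-3.141, 0.0, -0.129]
wrist_force: [-0.3, 0.1, -2.9]
opening: 0.126
time_s: 11.3
ee_pos: [0.594, -0.1218, 0.0744]
orientation: [3.142, -0.0, -0.129]
wrist_force: [-0.1, -0.0, -1.9]
opening: 0.128
```

```bash
python3 -m jog '[{"x":0,"y":0,"z":0.0005,"ax":0,"ay":0,"az":0},{"x":0,"y":0,"z":0.0005,"ax":0,"ay":0,"az":0},{"x":0,"y":0,"z":0.0005,"ax":0,"ay":0,"az":0},{"x":0,"y":0,"z":0,"ax":0,"ay":0,"az":0},{"x":0,"y":0,"z":0,"ax":0,"ay":0,"az":0},{"x":0,"y":0,"z":0,"ax":0,"ay":0,"az":0},{"x":0,"y":0,"z":0,"ax":0,"ay":0,"az":0},{"x":0,"y":0,"z":0,"ax":0,"ay":0,"az":0}]'
python3 - <<'E'
from h import *
s=arm.observe();print(s["ee_pos"],s["wrist_force"])
im=arm.snapshot("side");u,v=proj("side",[.595,-.121,.07]);u,v=int(u),int(v)
a=cv2.resize(im[v-50:v+50,u-66:u+66],(528,400),interpolation=cv2.INTER_CUBIC)
cv2.imwrite("pics/s2.png",a)
E
```

```text
time_s: 12.3
ee_pos: [0.5942, -0.1218, 0.0736]
orientation: [3.142, -0.0, -0.129]
wrist_force: [-3.0, 0.7, 5.3]
opening: 0.128
[ 0.5941529  -0.12180362  0.07359582] [-2.97357354  0.72729446  5.34282122]
```

View pics/s2.png

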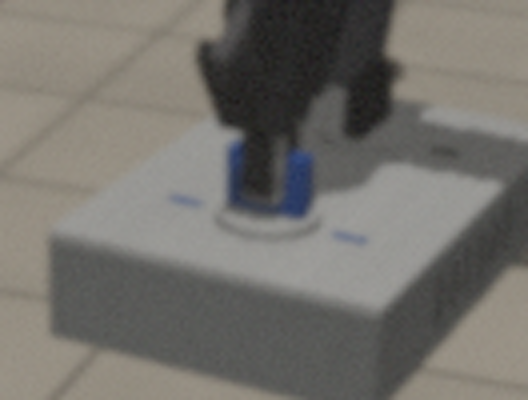

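Home: the collar (crop 268,222) lies flat on the cover between the marks, with contact at TCP z 0.0736 as predicted. Quarter turn next.

```bash
python3 -m jog '[{"x":0,"y":0,"z":0,"ax":0,"ay":0,"az":-0.17},{"x":0,"y":0,"z":0,"ax":0,"ay":0,"az":-0.18},{"x":0,"y":0,"z":0,"ax":0,"ay":0,"az":-0.18},{"x":0,"y":0,"z":0,"ax":0,"ay":0,"az":-0.18},{"x":0,"y":0,"z":0,"ax":0,"ay":0,"az":-0.18},{"x":0,"y":0,"z":0,"ax":0,"ay":0,"az":-0.18},{"x":0,"y":0,"z":0,"ax":0,"ay":0,"az":-0.18},{"x":0,"y":0,"z":0,"ax":0,"ay":0,"az":-0.18}]'
python3 -m jog '[{"x":0,"y":0,"z":0,"ax":0,"ay":0,"az":-0.14},{"x":0,"y":0,"z":0,"ax":0,"ay":0,"az":0},{"x":0,"y":0,"z":0,"ax":0,"ay":0,"az":0},{"x":0,"y":0,"z":0,"ax":0,"ay":0,"az":0},{"x":0,"y":0,"z":0,"ax":0,"ay":0,"az":0},{"x":0,"y":0,"z":0,"ax":0,"ay":0,"az":0},{"x":0,"y":0,"z":0,"ax":0,"ay":0,"az":0},{"x":0,"y":0,"z":0,"ax":0,"ay":0,"az":0}]'
```

```text
time_s: 13.35
ee_pos: [0.5948, -0.1218, 0.0736]
orientation: [3.14, -0.0, 1.307]
wrist_force: [1.4, 1.5, 1.7]
opening: 0.125
time_s: 14.35
ee_pos: [0.5947, -0.1219, 0.0736]
orientation: [3.14, 0.0, 1.438]
wrist_force: [0.8, 0.6, 5.3]
opening: 0.129
```

```bash
python3 -m jog '[{"x":0,"y":0,"z":0,"ax":0,"ay":0,"az":0},{"x":0,"y":0,"z":0,"ax":0,"ay":0,"az":0},{"x":0,"y":0,"z":0,"ax":0,"ay":0,"az":0},{"x":0,"y":0,"z":0,"ax":0,"ay":0,"az":0},{"x":0,"y":0,"z":0,"ax":0,"ay":0,"az":0},{"x":0,"y":0,"z":0,"ax":0,"ay":0,"az":0},{"x":0,"y":0,"z":0,"ax":0,"ay":0,"az":0},{"x":0,"y":0,"z":0,"ax":0,"ay":0,"az":0}]' 0.05
python3 -m jog '[{"x":0,"y":0,"z":-0.01,"ax":0,"ay":0,"az":0},{"x":0,"y":0,"z":-0.02,"ax":0,"ay":0,"az":0},{"x":0,"y":0,"z":-0.03,"ax":0,"ay":0,"az":0},{"x":0,"y":0,"z":-0.04,"ax":0,"ay":0,"az":0},{"x":0,"y":0,"z":-0.04,"ax":0,"ay":0,"az":0},{"x":-0.02,"y":0,"z":-0.02,"ax":0,"ay":0,"az":0},{"x":-0.04,"y":0,"z":0,"ax":0,"ay":0,"az":0},{"x":-0.04,"y":0,"z":0,"ax":0,"ay":0,"az":0}]'
python3 look.py w5 .098
```

```text
time_s: 15.35
ee_pos: [0.594, -0.1218, 0.0728]
orientation: [3.142, 0.0, 1.441]
wrist_force: [0.2, -0.0, 0.9]
opening: 0.586
time_s: 16.35
ee_pos: [0.5806, -0.223, 0.2336]
orientation: [3.141, 0.001, 1.441]
wrist_force: [0.4, -0.5, 0.1]
opening: 0.584
16.35 [ 0.58062584 -0.22298152  0.23358186] [3.14084239e+00 7.18870253e-04 1.44122314e+00]
[ 321   49   16   68 1070] [ 0.5946 -0.1208] [0.0432 0.0107] dir 82.60869 [ 0.594691   -0.12040183]
[261  87  22   6 126] [ 0.5546 -0.1196] [0.0033 0.0147] dir 172.60129 [ 0.55468315 -0.11963227]
[378  87  21   5 105] [ 0.6354 -0.1298] [0.0026 0.0141] dir 172.60211 [ 0.63540953 -0.12979609]
```

View pics/w5.png

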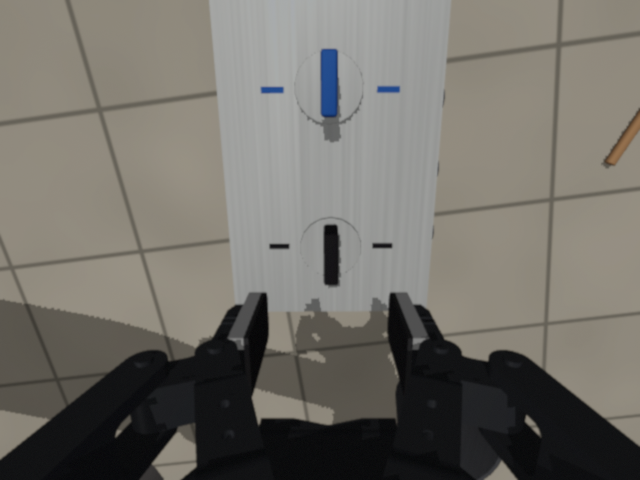

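The blue wing (329,82) stands straight across its marks (272,90 and 389,90), just like the black stud at (331,255). Last, I check that the red stud is unmoved, then hand in.

```bash
python3 - <<'E'
from h import *
a=cv2.imread("pics/top1.png");b=arm.snapshot("top")
for im in(a,b):
    h=cv2.cvtColor(im,cv2.COLOR_BGR2HSV);m=((h[...,0]<8)|(h[...,0]>172))&(h[...,1]>140);m[:270]=0;m[345:]=0;m[:,:220]=0;m[:,310:]=0
    p=np.argwhere(m);print(len(p),p.mean(0)[::-1])
print(arm.observe()["wrist_force"]);print(arm.close_job())
E
```

```text
238 [258.55882353 307.40756303]
238 [258.52521008 307.42436975]
[0.29351687 0.79604941 0.53844749]
the job is handed in; nothing more can be done
None
```

The blue stud is locked in the empty slot and released, and I handed the job in at about 16.4 s of the 40 s allowed.

- **Insertion:** I lifted the stud from the stand and lowered it into the slot with its wing along the slot. The collar met the cover with the tool at z = 0.0736 m, as predicted, with about 5 N at the wrist.
- **Lock:** after a quarter turn and release, the wrist camera put the wing at 82.6° and the slot marks at 172.6°, so it stands 90° across. The wing's centre was within about 1 mm of the slot centre.
- **Everything else:** the red stud is where it was in the top view, within 0.1 pixel. The green look-alikes were not touched. The gripper was clear of everything, with wrist force near zero.

My first set of moves was refused because the rows lacked some required keys. Nothing moved then, and no check failed or disagreed after that.

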